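Change the sample kept behind the storage jars

ROBOT

A 6-joint arm with a two-finger parallel gripper is mounted at the origin on the work surface. World frame = base frame: x ahead of the robot, y to its left, z up, the work surface at z = 0. Lengths are in m, angles in rad, forces in N, time in s.
With the tool pointing down it reaches from about 0.25 to 0.775 m from the base axis. Payload 4 kg.
Tool frame: the origin (TCP) lies at the very end of the fingers, on their centre line; the grasp point (between the pads) lies 19 mm behind it; z points along the fingers, x is the direction in which the jaws open and shut, and the axes are right-handed (so a half turn about z gives the same grasp; the last joint's range is limited). The gripper opens to 94 mm and grips with 3 to 60 N. Pads are 16 mm wide; open, the fingers measure 119 mm over their backs; the gripper's body (75 mm by 177 mm) begins 78 mm behind the grasp point.
Start: joints at [-1.239, 0.087, 1.371, -0, 1.684, -0.103], TCP at [0.232, -0.499, 0.206] pointing down, gripper open.
Joint ranges: [-3.1, 3.1], [-0.76, 2.03], [0.27, 2.55], [-1.08, 4.22], [0.17, 2.65], [-2.57, 2.57]. Speed limits (rad/s): [2.79, 2.79, 3.14, 3.14, 3.14, 3.14].

INTERFACE

Orientations are given as a rotation vector (axis times angle).
In Python, from cell import arm, viewer gives the robot as it stands. The module is installed in compiled form; this text tells all that it offers.
- The arm moves only by the shell command python3 -m handwheel 'ROWS' [FORCE]. ROWS is JSON, a list of rows, each a list of 7 numbers: the closure, from 0 (fully open) to 1 (shut), then the shift along the tool's x, y, z in cm, then the turn, a rotation vector about the tool's x, y, z in degrees. A call has 1 to 8 rows; each row is the pose to reach, as a shift and turn from the pose commanded when the call began, along the tool's axes at that moment; what a row does not reach only later rows make up. A row lasts 1/10 s, in which the tool goes at most 50 mm and 8.59 degrees, less where a joint would pass 70% of its speed; a pose out of reach is approached as far as the arm can. A call with a gripper value outside its range is refused whole. The fingers move at their own pace and stop on an object; FORCE is the grip in N (left out, the last holds). Time passes only in rows, so rows that repeat a pose let the fingers close. It gives the time, the measured TCP pose, the force and the opening at its end, in the units of the state.
- arm.sense(): the state, without advancing time (a new reading comes with each control period).
- viewer.capture(name): name is "scene" or "top" or "wrist"; returns (picture, depth): 384x512x3 uint8, red, green, blue; 384x512 float32, m along the optical axis (not along the pixel's ray), 0 where there is no reading.
- viewer.camera_model(name): a dict with "fx", "fy", "cx", "cy" (pixels), "D" ([k1, k2, p1, p2, k3] as OpenCV has them; the pictures are not rectified), "R" (3x3) and "t" (3): a world point X has camera coordinates R X + t; the wrist camera has in their place "tool_from_camera" (4x4, takes a point from camera to tool coordinates, whose origin is the TCP and whose axes are the tool frame's). Camera axes: x right, y down, z forward; pixel columns grow to the right and rows downward; lengths in m; the calibration is good to about 2 mm. A picture is of the moment at which its call begins: read the wrist's pose just before it. camera_model takes no time and is no camera call.
- arm.finish_job(): hands the job in, once; it reports no verdict.
The state is a dict: "clock": time; "joint_pos": joint angles; "dq": joint speeds; "tau": joint torques, N m; "tcp_pos": TCP position; "tool_rot": TCP orientation; "contact_force": force on the tool from outside, world axes, zero at the start; "ft_torque": the same for the moment, N m; "width": finger opening in m.
Only numpy, scipy, OpenCV 4.12 (cv2) and the standard library are available. Lean on these libraries where they do the work, as an engineer would, in place of code of your own. Each camera call takes 0.05 s, during which the arm holds its last target. There are 200 camera calls.

TASK

Move the two jars with the blue and the orange lid from the storage rack onto the black rubber mat, then take the brass capsule that stands behind them and set it in the middle of the dark, steel-rimmed dish on the white loading station. Next put the red-topped capsule onto the green place that the brass one has left, centred, and finally put each jar back on the middle of the square of its own lid's colour. Keep jars and capsules upright throughout.

Things in the scene. Friction and masses are not known exactly. Their poses are not given: they have to be found in the camera images.
- blue_jar: White plastic storage jar with a blue lid, a plain upright cylinder 105 mm tall: body 50 mm across, lid 52 mm across over the top 24 mm, 0.15 to 0.3 kg. Origin: centre of its underside, z up along its axis. At the start it stands on the blue square of the aluminium storage rack.
- orange_jar: White plastic storage jar with an orange lid, a plain upright cylinder 105 mm tall: body 50 mm across, lid 52 mm across over the top 24 mm, 0.15 to 0.3 kg. Origin: centre of its underside, z up along its axis. At the start it stands on the orange square of the aluminium storage rack.
- brass_capsule: Sample capsule, upright cylinder 32 mm across and 45 mm tall, brass all over, 0.08 to 0.16 kg. Origin: centre of its underside, z up along its axis. The sample to be measured next; at the start it stands on the green place at the rear of the rack, behind and between the jars, too close to them for a gripper.
- red_capsule: Sample capsule, upright cylinder 32 mm across and 45 mm tall, aluminium with a red top (upper 11 mm), 0.08 to 0.16 kg. Origin: centre of its underside, z up along its axis. The sample already measured; at the start it stands on a black disc, 68 mm across and 6 mm thick, on the table in front of the rack.
- blue_pad: Flat blue plastic square, 64 x 64 mm, 3 mm thick, fixed on the storage rack: the home of the blue-lidded jar (jar centred on it). Origin: centre of its underside (12 mm above the table), so its top is 3 mm above the origin. At the start its jar hides most of it and a rim shows.
- orange_pad: Flat orange plastic square, 64 x 64 mm, 3 mm thick, fixed on the storage rack: the home of the orange-lidded jar (jar centred on it). Origin: centre of its underside (12 mm above the table), so its top is 3 mm above the origin. At the start its jar hides most of it and a rim shows.
- rear_seat: Flat green disc, 44 mm across, 3 mm thick, fixed on the rack (165 x 180 mm plate, 12 mm thick, 50 mm high panel at its far edge): the capsule place, midway between the two jar squares (104 mm between centres) and 45 mm farther back. Origin: centre of its underside, 12 mm above the table. Two boxes 22 x 28 x 21 mm stand on the rack 40 mm beyond and 66 mm to either side.
- mat: Black rubber mat lying fixed on the table to one side (left or right) of the rack, 220 mm along its own x, 140 mm along its own y, 4 mm thick: the side area for both jars, one behind the other along its length. Origin: centre of its underside (on the table).
- station: White loading station, fixed block 120 x 120 mm, 30 mm high, on the side of the rack opposite the mat. In the middle of its top a round dish: flat dark floor 30 mm above the table, steel rim 5 mm high, 62 mm across inside; the brass capsule stands in its middle. A 12 x 100 mm bar, top 40 mm above the table, runs along its +x edge. Origin: centre of its underside, below the dish's centre.
Mind the look-alikes: they are no part of the job. What is shaped like the orange_jar but pink is not meant.

How it is judged:
On the way, in this order (a step that is already met when the one before it is completed fails the run):
1. both jars stand on the mat while the brass capsule is still in its place behind (x of blue_jar in the frame of mat between -0.11 and 0.11 m and y of blue_jar in the frame of mat between -0.07 and 0.07 m and z of blue_jar in the frame of mat between 0 and 0.008 m and linear speed of each of blue_jar, orange_jar below 0.03 m/s and angular speed of each of blue_jar, orange_jar below 0.3 rad/s and angle between each of blue_jar, orange_jar's own z axis and vertical below 0.1 rad and x of orange_jar in the frame of mat between -0.11 and 0.11 m and y of orange_jar in the frame of mat between -0.07 and 0.07 m and z of orange_jar in the frame of mat between 0 and 0.008 m and horizontal distance between brass_capsule and rear_seat below 0.02 m), for 0.2 s.
2. the brass capsule stands in the loading dish (horizontal distance between brass_capsule and station below 0.012 m and z of brass_capsule in the frame of station between 0.026 and 0.034 m and linear speed of brass_capsule below 0.03 m/s and angular speed of brass_capsule below 0.3 rad/s and angle between brass_capsule's own z axis and vertical below 0.1 rad), for 0.2 s.
3. the red-topped capsule stands on the green place, with both jars still on the mat (horizontal distance between red_capsule and rear_seat below 0.012 m and z of red_capsule in the frame of rear_seat between -0.001 and 0.007 m and linear speed of each of red_capsule, blue_jar, orange_jar below 0.03 m/s and angular speed of each of red_capsule, blue_jar, orange_jar below 0.3 rad/s and angle between each of red_capsule, blue_jar, orange_jar's own z axis and vertical below 0.1 rad and x of blue_jar in the frame of mat between -0.11 and 0.11 m and y of blue_jar in the frame of mat between -0.07 and 0.07 m and z of blue_jar in the frame of mat between 0 and 0.008 m and x of orange_jar in the frame of mat between -0.11 and 0.11 m and y of orange_jar in the frame of mat between -0.07 and 0.07 m and z of orange_jar in the frame of mat between 0 and 0.008 m), for 0.2 s.
At the end, for the whole second after the job is handed in: The brass capsule stands upright in the loading dish within 12 mm of its centre, the red-topped capsule upright on the green place within 12 mm of its centre, and each jar upright on the square of its lid's colour within 12 mm of its centre; all at rest (all of step 2 and horizontal distance between blue_jar and blue_pad below 0.012 m and z of blue_jar in the frame of blue_pad between -0.001 and 0.007 m and linear speed of each of blue_jar, orange_jar, red_capsule below 0.03 m/s and angular speed of each of blue_jar, orange_jar, red_capsule below 0.3 rad/s and angle between each of blue_jar, orange_jar, red_capsule's own z axis and vertical below 0.1 rad and horizontal distance between orange_jar and orange_pad below 0.012 m and z of orange_jar in the frame of orange_pad between -0.001 and 0.007 m and horizontal distance between red_capsule and rear_seat below 0.012 m and z of red_capsule in the frame of rear_seat between -0.001 and 0.007 m); the robot touches nothing.
It fails at once if a jar or capsule is tipped over (leans more than about 40 degrees) (angle between any of blue_jar, orange_jar, brass_capsule, red_capsule's own z axis and vertical above 0.7 rad).
It also fails if it takes over 136 s, if anything falls off the work surface, if the arm or the gripper's body presses on something with over 40 N, if the wrist force passes 120 N, or if a joint passes its speed limit or range.

## Working session

There is one attempt and no reset: what is moved stays moved. The work goes in short steps, Python scripts to look and compute and a shell command to move; the robot and the scene stay as the last step left them, time stands still between calls to the robot, and variables do not carry over. Pictures are saved under pics/ and viewed, about 12 in all and at most 16, crops included, and the job is handed in when it is done.

```bash
mkdir -p pics; cat > h.py <<'E'
import numpy as np, cv2
from cell import arm, viewer
from scipy.spatial.transform import Rotation as R
def snap(n,f):
    s=arm.sense(); im,d=viewer.capture(n); np.savez('pics/'+f+'.npz',im=im,d=d,p=s['tcp_pos'],r=s['tool_rot'])
    cv2.imwrite('pics/'+f+'.png',im[:,:,::-1]); return im,d,s
E
python3 - <<'E'
from h import *
a,_,s=snap('scene','s0'); b,_,_=snap('top','t0')
cv2.imwrite('pics/both.png',cv2.resize(np.hstack([a,b])[:,:,::-1],(1024,384)))
print(s); print({n:viewer.camera_model(n) for n in('scene','top','wrist')})
E
```

```text
{'clock': 0.0, 'joint_pos': array([-1.23911258e+00,  8.79230065e-02,  1.37222284e+00, -1.64193266e-05,
        1.68360338e+00, -1.03090362e-01]), 'dq': array([ 0.00062202,  0.00111566,  0.00012584, -0.00074408,  0.00098117,
       -0.00082973]), 'tau': array([-2.01623494e-03, -3.40183425e+01, -3.02433980e+01,  7.16252206e-02,
        3.31354339e-02, -1.85465296e-04]), 'tcp_pos': array([ 0.23148037, -0.49831595,  0.20433761]), 'tool_rot': array([-2.64715425,  1.68932754,  0.00266772]), 'contact_force': array([ 0.74396442, -0.26075412,  0.01095571]), 'ft_torque': array([-0.03995117, -0.01244842, -0.06838739]), 'width': 0.09413056381616479}
{'scene': {'fx': 355.5833974618919, 'fy': 355.5833974618919, 'cx': 255.21874922563725, 'cy': 189.3957411255645, 'D': array([-0.10681161,  0.        ,  0.        ,  0.        ,  0.        ]), 'R': array([[ 0.85244202,  0.52280003, -0.00476709],
       [ 0.37323301, -0.61490268, -0.69468828],
       [-0.36611435,  0.59040225, -0.71929512]]), 't': array([-0.4599513 , -0.15496844,  1.03130258])}, 'top': {'fx': 491.11347673895034, 'fy': 491.11347673895034
[... 218 characters left out ...]
98046418e-02, -9.68409943e-02],
       [ 9.68534064e-02, -3.33737459e-04, -9.95298602e-01]]), 't': array([0.01761064, 0.52726715, 1.15685528])}, 'wrist': {'fx': 331.88052719589484, 'fy': 331.88052719589484, 'cx': 251.87178923631015, 'cy': 193.07605664142568, 'D': array([-0.08269822,  0.        ,  0.        ,  0.        ,  0.        ]), 'tool_from_camera': array([[ 9.99996985e-01, -7.95236102e-04, -2.32312212e-03,
        -1.96019894e-05],
       [ 1.34431570e-03,  9.69025950e-01,  2.46955260e-01,
        -7.18257472e-02],
       [ 2.05477788e-03, -2.46957639e-01,  9.69024098e-01,
        -1.79505230e-01],
       [ 0.00000000e+00,  0.00000000e+00,  0.00000000e+00,
         1.00000000e+00]])}}
```

View pics/s0.png

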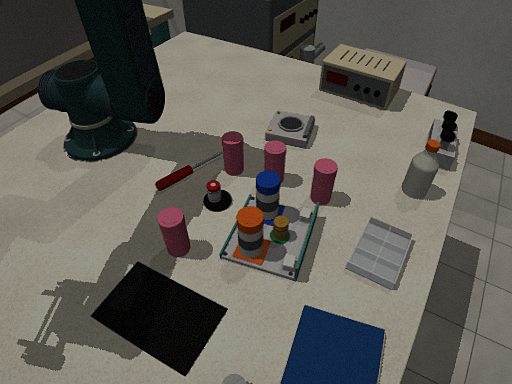

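View pics/t0.png

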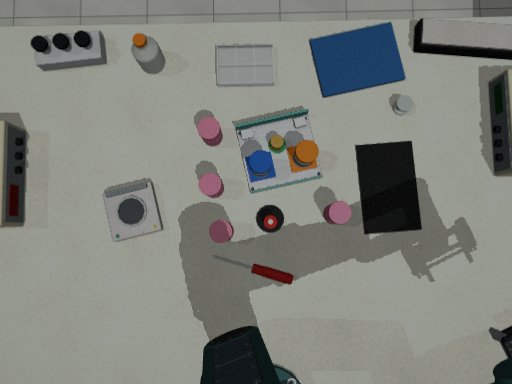

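Top view: orange-lid jar (306,150), blue-lid jar (260,161), brass (277,142) and red capsule (270,221) on the black disc. The mat is at (388,187) and the station at (132,210).
Look-alikes: pink jars at (210,129), (210,185), (221,231) and (340,212), a bottle with an orange cap (140,40), and a blue booklet (357,60). I choose the lids on the rack squares.

```bash
cat >> h.py <<'E'
def ray(n,px,p=None,r=None):
    m=viewer.camera_model(n); K=np.array([[m['fx'],0,m['cx']],[0,m['fy'],m['cy']],[0,0,1]])
    u=cv2.undistortPoints(np.float64(px).reshape(-1,1,2),K,m['D'])[:,0]; d=np.c_[u,np.ones(len(u))]
    if n=='wrist':
        T=np.array(m['tool_from_camera']); Rw=R.from_rotvec(r).as_matrix()
        return Rw@T[:3,3]+p, d@(Rw@T[:3,:3]).T
    return -m['R'].T@m['t'], d@m['R']
def onz(n,px,z,p=None,r=None):
    o,d=ray(n,px,p,r); return o+d*((z-o[2])/d[:,2])[:,None]
def meas(n,mask,z,p=None,r=None):
    c=max(cv2.findContours(mask.astype(np.uint8),0,1)[0],key=cv2.contourArea)
    P=onz(n,c[:,0],z,p,r)[:,:2]; rect=cv2.minAreaRect(np.float32(P*1000)); e=cv2.fitEllipse(np.float32(P*1000))
    return dict(px=c[:,0].mean(0).round(),area=cv2.contourArea(c),rect=np.round(np.r_[rect[0],rect[1],rect[2]],1),ell=np.round(np.r_[e[0],e[1]],1))
def hsv(im): return cv2.cvtColor(im,cv2.COLOR_RGB2HSV).astype(int)
def win(h,box):
    m=np.zeros(h.shape[:2],bool); m[box[1]:box[3],box[0]:box[2]]=1; return m
E
python3 - <<'E'
from h import *
for n,f in(('top','t0'),('scene','s0')):
    z=np.load('pics/'+f+'.npz'); h=hsv(z['im']); d=z['d']; H,S,V=h[...,0],h[...,1],h[...,2]
    print(n)
    if n=='top':
        for nm,px in dict(or_lid=(306,148),or_pad=(293,163),bl_lid=(260,158),bl_pad=(268,176),brass=(277,140),green=(270,148),red=(270,222),mat=(388,187),dish=(132,210),stn=(115,230),pink=(340,212)).items():
            u=onz(n,[px],0)[0]; o=ray(n,[px])
            print(nm,h[px[1],px[0]],'X',(o[0]+o[1][0]*d[px[1],px[0]]).round(3))
    m=(V<45)&(win(h,(350,135,430,240)) if n=='top' else win(h,(85,258,235,372)))
    print('mat',meas(n,m,.004))
im=np.load('pics/t0.npz')['im']
cv2.imwrite('pics/c0.png',cv2.resize(im[95:245,95:345,::-1],(800,480),interpolation=2))
E
```

```text
top
or_lid [ 15 212 153] X [ 0.598 -0.105  0.117]
or_pad [ 15 210 153] X [ 0.579 -0.083  0.011]
bl_lid [108 202 134] X [ 0.577 -0.002  0.117]
bl_pad [108 203 127] X [ 0.548 -0.021  0.014]
brass [ 21 153 132] X [ 0.627 -0.043  0.063]
green [ 69 172 108] X [ 0.617 -0.028  0.015]
red [ 90   6 158] X [ 0.436 -0.023  0.052]
mat [60 30 17] X [ 0.517 -0.315  0.001]
dish [105  27  57] X [0.471 0.306 0.03 ]
stn [  0   0 141] X [0.425 0.346 0.03 ]
pink [169  85 153] X [ 0.454 -0.178  0.101]
mat {'px': array([388., 187.]), 'area': 4848.5, 'rect': array([ 517. , -313.6,  217.4,  138.6,    3.6]), 'ell': array([ 516.9, -313.8,  156.4,  261.8])}
scene
mat {'px': array([161., 317.]), 'area': 7918.5, 'rect': array([ 519.9, -316. ,  220.7,  139.8,    3.5]), 'ell': array([ 519.7, -316.2,  158.6,  265.3])}
```

View pics/c0.png

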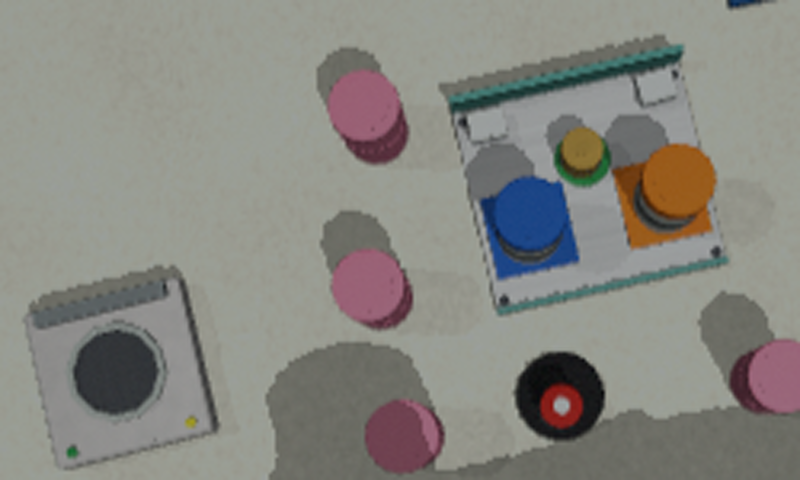

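The crop confirms the picks: blue and orange lids on their squares, brass on the green disc, and the red top on the black disc. The pink jars stand well apart from them.

```bash
cat >> h.py <<'E'
def zmap(n,d,p=None,r=None):
    g=np.stack(np.meshgrid(np.arange(512),np.arange(384)),-1).reshape(-1,2)
    o,v=ray(n,g,p,r); return (o+v*d.reshape(-1,1)).reshape(384,512,3)
E
python3 - <<'E'
from h import *
for n,f in(('top','t0'),('scene','s0')):
    z=np.load('pics/'+f+'.npz'); h=hsv(z['im']); d=z['d']; H,S,V=h[...,0],h[...,1],h[...,2]
    X=zmap(n,d); Z=X[...,2]; rack=(abs(X[...,0]-.59)<.13)&(abs(X[...,1]+.05)<.13); o=(abs(H-15)<5)&(S>150)&rack; b=(abs(H-108)<8)&(S>150)&rack
    print(n)
    def show(k,m,zz):
        try: print(k,meas(n,m,zz))
        except Exception as e: print(k,'fail')
    show('olid',o&(Z>.11),.12); show('blid',b&(Z>.11),.12)
    show('opad',o&(Z<.03),.015); show('bpad',b&(Z<.03),.015)
    show('brass',(abs(H-21)<5)&(S>110)&(Z>.055)&(Z<.07)&rack,.06)
    show('green',(abs(H-69)<12)&(S>120)&(Z<.03)&rack,.015)
    near=(abs(X[...,0]-.44)<.06)&(abs(X[...,1]+.025)<.06)
    show('redtop',near&(Z>.046),.051); show('disc',near&(V<60),.006)
    st=(abs(X[...,0]-.47)<.1)&(abs(X[...,1]-.3)<.1)
    show('station',st&(Z>.02),.03); show('dish',st&(V<90)&(Z>.02)&(np.hypot(X[...,0]-.47,X[...,1]-.306)<.036),.03)
    pk=((H>160)&(S>60)&(Z>.085)); 
    for c in cv2.findContours(pk.astype(np.uint8),0,1)[0]:
        if cv2.contourArea(c)>100: print('pink',onz(n,[c[:,0].mean(0)],.105)[0].round(3))
E
```

```text
top
olid {'px': array([306., 151.]), 'area': 382.0, 'rect': array([ 590.1, -105.8,   50.1,   50.2,   25.5]), 'ell': array([ 590.2, -105.5,   48.7,   50.4])}
blid {'px': array([260., 161.]), 'area': 380.5, 'rect': array([570.1,  -1.5,  49. ,  49.4,  88.9]), 'ell': array([569.2,  -1.8,  49. ,  49.6])}
opad {'px': array([298., 161.]), 'area': 158.5, 'rect': array([ 593. , -103.8,   61.4,   62.3,   11.9]), 'ell': array([ 594.2, -106. ,   66.2,   71.9])}
bpad {'px': array([259., 171.]), 'area': 122.5, 'rect': array([571.6,  -2.3,  61. ,  62.6,  11.5]), 'ell': array([573.8,  -1.5,  64.5,  72.3])}
brass {'px': array([276., 141.]), 'area': 110.0, 'rect': array([625.6, -41.9,  28.5,  28.7,  44.1]), 'ell': array([625.1, -41.6,  28.1,  29.1])}
green {'px': array([276., 147.]), 'area': 24.0, 'rect': array([620.3, -44.7,  39.2,  27.2,  88.8]), 'ell': array([627.1, -43.6,  37.7,  39. ])}
redtop {'px': array([270., 222.]), 'area': 122.5, 'rect': array([436.9, -22.6,  28.1,  30.3,  88.8]), 'ell': array([436.3, -22.4,  29.2,  29.6])}
disc {'px': array([270., 218.]), 'area': 543.5, 'rect': array([446.
[... 1333 characters left out ...]
 37.7,  41. ])}
redtop {'px': array([213., 185.]), 'area': 102.0, 'rect': array([441.2, -25.4,  27.8,  33.4,  35.6]), 'ell': array([441.5, -25.9,  29.2,  34. ])}
disc {'px': array([217., 199.]), 'area': 474.5, 'rect': array([447.3, -23.2,  66.9,  77.8,  31.4]), 'ell': array([447.6, -25.6,  64.7,  75.1])}
station {'px': array([291., 126.]), 'area': 1054.0, 'rect': array([473.4, 302.6, 117.8, 138. ,  13.6]), 'ell': array([474.4, 300.4, 140.5, 147.2])}
dish {'px': array([289., 125.]), 'area': 214.0, 'rect': array([466.7, 307.4,  72.9,  62.7,  82.8]), 'ell': array([468.2, 308.2,  60.5,  70.4])}
pink [ 0.464 -0.185  0.105]
pink [0.657 0.102 0.105]
pink [0.532 0.1   0.105]
pink [0.428 0.078 0.105]
```

```bash
cat >> h.py <<'E'
def go(x,y,z,yaw,a=None):
    s=arm.sense(); C=R.from_rotvec(s['tool_rot']); T=R.from_euler('z',yaw,degrees=True)*R.from_rotvec([np.pi,0,0])
    print('shift cm',(C.inv().apply(np.array([x,y,z])-s['tcp_pos'])*100).round(2),'turn',np.degrees((C.inv()*T).as_rotvec()).round(1),'w',round(s['width'],4),'t',round(s['clock'],2),'F',s['contact_force'].round(1),s['tcp_pos'].round(4))
E
python3 -c "
from h import *
go(.56,-.06,.30,11.9)"
```

```text
shift cm [-25.94 -48.26  -9.5 ] turn [ -0.1   0.1 -77. ] w 0.094 t 0.1 F [ 0.3  0.7 -0.3] [ 0.2315 -0.4984  0.2044]
```

```bash
python3 -m handwheel '[[0,-13,-24,-9.5,0,0,-68],[0,-13,-24,-9.5,0,0,-68],[0,-13,-24,-9.5,0,0,-68],[0,-13,-24,-9.5,0,0,-68],[0,-20,-37,-9.5,0,0,-68],[0,-20,-37,-9.5,0,0,-68],[0,-26,-48.3,-9.5,0,0,-77],[0,-26,-48.3,-9.5,0,0,-77]]'; python3 -c "
from h import *
go(.56,-.06,.30,11.9)"
```

```text
clock: 0.9
tcp_pos: [0.4645, -0.1861, 0.2901]
tool_rot: [3.14, 0.11, -0.0]
contact_force: [0.6, 0.1, 0.6]
width: 0.0937
shift cm [ 10.41 -11.91  -0.99] turn [ 0.   0.  -7.9] w 0.0937 t 0.9 F [0.6 0.1 0.6] [ 0.4645 -0.1861  0.2901]
```

```bash
python3 -m handwheel '[[0,8.4,-10.7,-1,0,0,-7],[0,8.4,-10.7,-1,0,0,-7],[0,8.4,-10.7,-1,0,0,-7],[0,8.4,-10.7,-1,0,0,-7],[0,8.4,-10.7,-1,0,0,-7],[0,8.4,-10.7,-1,0,0,-7]]'; python3 - <<'E'
from h import *
im,d,s=snap('wrist','w1'); go(.56,-.06,.30,11.9)
X=zmap('wrist',d,s['tcp_pos'],s['tool_rot']);np.save('pics/X1.npy',X)
E
```

```text
clock: 1.5
tcp_pos: [0.5401, -0.0767, 0.2998]
tool_rot: [3.128, 0.29, -0.002]
contact_force: [-0.7, 0.3, 0.3]
width: 0.094
shift cm [ 2.27 -1.31 -0.01] turn [ 0.   0.  -1.3] w 0.0939 t 1.55 F [-0.4 -0.2  0.5] [ 0.54   -0.077   0.2999]
```

View pics/w1.png

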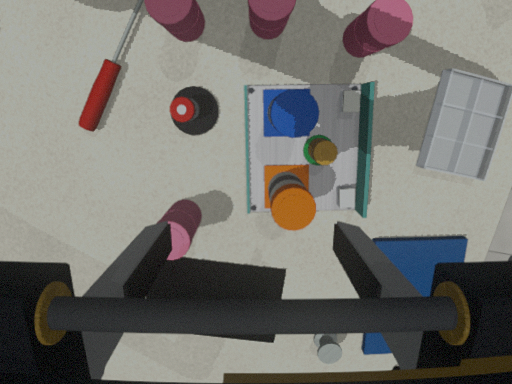

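Wrist view: rack square-on, blue lid (294,112), orange lid (293,208), brass (325,152), green disc (320,150), red capsule (182,109). The fingers are clear of everything.

```bash
cat >> h.py <<'E'
def allm(n,im,X,p=None,r=None):
    h=hsv(im); H,S,V=h[...,0],h[...,1],h[...,2]; Z=X[...,2]
    rack=(abs(X[...,0]-.59)<.13)&(abs(X[...,1]+.05)<.13); o=(abs(H-15)<6)&(S>150)&rack; b=(abs(H-108)<10)&(S>140)&rack
    near=(abs(X[...,0]-.44)<.06)&(abs(X[...,1]+.025)<.06)
    for k,m,z in (('olid',o&(Z>.1),.12),('blid',b&(Z>.1),.12),('opad',o&(Z<.03),.015),('bpad',b&(Z<.03),.015),
      ('brass',(abs(H-21)<6)&(S>100)&(Z>.05)&(Z<.075)&rack,.06),('green',(abs(H-69)<14)&(S>100)&(Z<.03)&rack,.015),
      ('redtop',near&(Z>.042),.051),('disc',near&(V<60),.006)):
        try: print(k,meas(n,m,z,p,r))
        except Exception as e: print(k,'fail',m.sum())
E
python3 - <<'E'
from h import *
z=np.load('pics/w1.npz'); allm('wrist',z['im'],np.load('pics/X1.npy'),z['p'],z['r'])
E
```

```text
olid {'px': array([292., 207.]), 'area': 1543.5, 'rect': array([ 591.7, -103.4,   49.6,   53.7,   30.1]), 'ell': array([ 591.8, -103.6,   49.1,   53.6])}
blid {'px': array([294., 113.]), 'area': 1754.0, 'rect': array([572. ,  -1.8,  49.9,  47.8,  10.9]), 'ell': array([571.5,  -1.7,  49.2,  50.1])}
opad {'px': array([282., 179.]), 'area': 494.5, 'rect': array([ 595.2, -102.9,   61.4,   61.8,   11.1]), 'ell': array([ 594.3, -104.6,   64. ,   73.4])}
bpad {'px': array([271., 111.]), 'area': 338.5, 'rect': array([559.1,  -4.8,  31. ,  60.4,  10.7]), 'ell': array([559.6,  -3.5,  35.6,  66.7])}
brass {'px': array([324., 152.]), 'area': 448.0, 'rect': array([626.6, -41.2,  30.1,  31.4,  56.8]), 'ell': array([626.7, -41.2,  30.1,  31.1])}
green {'px': array([313., 147.]), 'area': 117.5, 'rect': array([622.3, -42.2,  41.5,  28.9,  78.2]), 'ell': array([629.5, -43.3,  38.9,  40.8])}
redtop {'px': array([ 75., 303.]), 'area': 13294.0, 'rect': array([ 278.7, -336.9,  433.4,  195. ,   64.9]), 'ell': array([ 289.4, -350.1,  177. ,  396.4])}
disc {'px': array([ 76., 306.]), 'area': 10828.5, 'rect': array([ 252.2, -373.5,  475.3,  214.8,   64.9]), 'ell': array([ 266.4, -375.6,  186.1,  470. ])}
```

```bash
python3 -c "
from h import *
go(.5915,-.104,.16,11.3)"
```

```text
shift cm [ 4.57  3.59 13.99] turn [ 0.   0.  -0.7] w 0.0939 t 1.55 F [-0.4 -0.2  0.5] [ 0.54   -0.077   0.2999]
```

```bash
python3 -m handwheel '[[0,4.6,3.6,5,0,0,-0.7],[0,4.6,3.6,5,0,0,-0.7],[0,4.6,3.6,10,0,0,-0.7],[0,4.6,3.6,14,0,0,-0.7],[0,4.6,3.6,14,0,0,-0.7],[0,4.6,3.6,14,0,0,-0.7]]'; python3 -c "
from h import *
go(.5915,-.104,.056,11.3)"
```

```text
clock: 2.15
tcp_pos: [0.5919, -0.1038, 0.1605]
tool_rot: [-3.126, -0.308, 0.001]
contact_force: [0.7, -0.3, 0.2]
width: 0.0943
shift cm [-0.04  0.02 10.45] turn [-0.   0.1 -0. ] w 0.0943 t 2.15 F [ 0.7 -0.3  0.2] [ 0.5919 -0.1038  0.1605]
```

```bash
python3 -m handwheel '[[0,0,0,4,0,0,0],[0,0,0,8,0,0,0],[0,0,0,10.4,0,0,0],[0,0,0,10.4,0,0,0]]' 25 && python3 -m handwheel '[[1,0,0,0,0,0,0],[1,0,0,0,0,0,0],[1,0,0,0,0,0,0],[1,0,0,0,0,0,0],[1,0,0,0,0,0,0],[1,0,0,0,0,0,0],[1,0,0,0,0,0,0],[1,0,0,0,0,0,0]]' 25; python3 -c "
from h import *
go(.565,-.315,.20,11.3)"
```

```text
clock: 2.55
tcp_pos: [0.592, -0.103, 0.0559]
tool_rot: [-3.126, -0.31, 0.003]
contact_force: [-0.3, 0.2, 0.6]
width: 0.094
clock: 3.35
tcp_pos: [0.5928, -0.1027, 0.0566]
tool_rot: [3.126, 0.311, 0.001]
contact_force: [-1.2, 1.3, 2.3]
width: 0.0519
shift cm [ -6.9   20.27 -14.34] turn [ 0.  -0.   0.1] w 0.0519 t 3.35 F [-1.2  1.3  2.3] [ 0.5928 -0.1027  0.0566]
```

```bash
python3 -m handwheel '[[1,0,0,-1,0,0,0],[1,0,0,-4,0,0,0],[1,0,0,-8,0,0,0],[1,0,0,-12,0,0,0],[1,0,0,-14.5,0,0,0],[1,0,0,-14.5,0,0,0]]' && python3 -m handwheel '[[1,-0.7,2,0,0,0,0],[1,-2,6,0,0,0,0],[1,-3.3,10,0,0,0,0],[1,-4.7,14,0,0,0,0],[1,-6,18,0,0,0,0],[1,-6.9,20.2,0,0,0,0],[1,-6.9,20.2,0,0,0,0]]'; python3 -c "
from h import *
go(.565,-.315,.0465,11.3)"
```

```text
clock: 3.95
tcp_pos: [0.5947, -0.1032, 0.2067]
tool_rot: [3.123, 0.311, 0.014]
contact_force: [0.2, 0.3, -1.4]
width: 0.0518
clock: 4.65
tcp_pos: [0.5626, -0.3174, 0.1974]
tool_rot: [-3.125, -0.303, 0.008]
contact_force: [0.3, 0.8, -2.9]
width: 0.0519
shift cm [ 0.35 -0.15 15.09] turn [-0.2  0.3 -0.2] w 0.0519 t 4.65 F [ 0.3  0.8 -2.9] [ 0.5626 -0.3174  0.1974]
```

```bash
python3 -m handwheel '[[1,0,0,3,0,0,0],[1,0,0,7,0,0,0],[1,0,0,11,0,0,0],[1,0,0,13,0,0,0],[1,0,0,14,0,0,0],[1,0,0,14,0,0,0]]' ; python3 -c "
from h import *
go(.565,-.315,.0465,11.3)"
```

```text
clock: 5.25
tcp_pos: [0.5635, -0.3125, 0.0581]
tool_rot: [-3.122, -0.312, 0.006]
contact_force: [-0.1, 0.0, -2.2]
width: 0.0515
shift cm [0.11 0.28 1.16] turn [-0.2  0.2  0.1] w 0.0515 t 5.25 F [-0.1  0.  -2.2] [ 0.5635 -0.3125  0.0581]
```

```bash
python3 -m handwheel '[[1,0,0,0.5,0,0,0],[1,0,0,0.9,0,0,0],[1,0,0,1.2,0,0,0],[1,0,0,1.2,0,0,0]]' && python3 -m handwheel '[[0,0,0,0,0,0,0],[0,0,0,0,0,0,0],[0,0,0,0,0,0,0],[0,0,0,0,0,0,0],[0,0,0,0,0,0,0],[0,0,0,0,0,0,0]]' && python3 -m handwheel '[[0,0,0,-4,0,0,0],[0,0,0,-8,0,0,0],[0,0,0,-12,0,0,0],[0,0,0,-16,0,0,0],[0,0,0,-16,0,0,0],[0,0,0,-16,0,0,0]]'; python3 - <<'E'
from h import *
go(.571,-.0018,.20,11.3)
E
```

```text
clock: 5.65
tcp_pos: [0.5648, -0.3144, 0.0495]
tool_rot: [3.126, 0.311, 0.001]
contact_force: [0.1, 0.7, -1.0]
width: 0.0516
clock: 6.25
tcp_pos: [0.5648, -0.3144, 0.0492]
tool_rot: [3.126, 0.311, 0.0]
contact_force: [0.1, 0.2, -0.2]
width: 0.0931
clock: 6.85
tcp_pos: [0.5653, -0.3147, 0.2108]
tool_rot: [3.124, 0.311, 0.004]
contact_force: [-0.6, -0.9, -0.9]
width: 0.0939
shift cm [  6.73 -30.57   1.02] turn [ 0.1 -0.1  0.1] w 0.0939 t 6.85 F [-0.6 -0.9 -0.9] [ 0.5653 -0.3147  0.2108]
```

```bash
python3 -m handwheel '[[0,1,-5,0,0,0,0],[0,2,-10,0,0,0,0],[0,3.3,-15,0,0,0,0],[0,4.4,-20,0,0,0,0],[0,5.5,-25,0,0,0,0],[0,6.7,-30.5,0,0,0,0],[0,6.7,-30.5,0,0,0,0],[0,6.7,-30.5,0,0,0,0]]' && python3 - <<'E'
from h import *
go(.571,-.0018,.056,11.3)
E
```

```text
clock: 7.65
tcp_pos: [0.5693, -0.0002, 0.2069]
tool_rot: [-3.125, -0.317, 0.006]
contact_force: [-1.0, -0.1, -0.6]
width: 0.094
shift cm [ 0.19  0.21 15.09] turn [-0.   0.2  0.3] w 0.094 t 7.65 F [-1.  -0.1 -0.6] [ 5.693e-01 -2.000e-04  2.069e-01]
```

```bash
python3 -m handwheel '[[0,0.1,0.1,4,0,0,0],[0,0.1,0.1,8,0,0,0],[0,0.1,0.1,11,0,0,0],[0,0.1,0.1,14,0,0,0],[0,0.1,0.1,15,0,0,0],[0,0.1,0.1,15,0,0,0]]' && python3 -m handwheel '[[1,0,0,0,0,0,0],[1,0,0,0,0,0,0],[1,0,0,0,0,0,0],[1,0,0,0,0,0,0],[1,0,0,0,0,0,0],[1,0,0,0,0,0,0],[1,0,0,0,0,0,0]]' && python3 -m handwheel '[[1,0,0,-1,0,0,0],[1,0,0,-4,0,0,0],[1,0,0,-8,0,0,0],[1,0,0,-12,0,0,0],[1,0,0,-16,0,0,0],[1,0,0,-18,0,0,0],[1,0,0,-18,0,0,0]]'; python3 - <<'E'
from h import *
go(.470,-.315,.22,11.3)
E
```

```text
clock: 8.25
tcp_pos: [0.5696, -0.0043, 0.0564]
tool_rot: [-3.126, -0.308, 0.009]
contact_force: [0.4, 0.3, 0.5]
width: 0.0938
clock: 8.95
tcp_pos: [0.5718, -0.0028, 0.0596]
tool_rot: [3.126, 0.311, 0.002]
contact_force: [0.1, -0.3, 1.2]
width: 0.0512
clock: 9.65
tcp_pos: [0.573, -0.003, 0.2437]
tool_rot: [3.124, 0.311, 0.012]
contact_force: [1.1, 0.0, -3.2]
width: 0.0514
shift cm [-16.26  28.55   2.32] turn [ 0.1 -0.4  0.1] w 0.0514 t 9.65 F [ 1.1  0.  -3.2] [ 0.573  -0.003   0.2437]
```

```bash
python3 -m handwheel '[[1,-1,2,0,0,0,0],[1,-3.5,6,0,0,0,0],[1,-6,10.5,0,0,0,0],[1,-8.5,15,0,0,0,0],[1,-11,19.5,0,0,0,0],[1,-13.5,24,0,0,0,0],[1,-15.5,27.5,0,0,0,0],[1,-16.3,28.6,0,0,0,0]]' && python3 -m handwheel '[[1,0,0,3,0,0,0],[1,0,0,7,0,0,0],[1,0,0,11,0,0,0],[1,0,0,14,0,0,0],[1,0,0,16,0,0,0],[1,0,0,17.5,0,0,0],[1,0,0,17.5,0,0,0]]' ; python3 - <<'E'
from h import *
go(.470,-.315,.05,11.3)
E
```

```text
clock: 10.45
tcp_pos: [0.4652, -0.3189, 0.2358]
tool_rot: [-3.125, -0.302, 0.008]
contact_force: [-0.1, 0.2, -2.5]
width: 0.0518
clock: 11.15
tcp_pos: [0.4661, -0.3132, 0.0603]
tool_rot: [-3.121, -0.311, 0.008]
contact_force: [0.4, -0.2, -2.8]
width: 0.0516
shift cm [0.35 0.26 1.02] turn [-0.3  0.3  0.1] w 0.0516 t 11.15 F [ 0.4 -0.2 -2.8] [ 0.4661 -0.3132  0.0603]
```

```bash
python3 -m handwheel '[[1,0,0,0.5,0,0,0],[1,0,0,0.9,0,0,0],[1,0,0,1.1,0,0,0],[1,0,0,1.1,0,0,0]]' && python3 -m handwheel '[[0.2,0,0,0,0,0,0],[0.2,0,0,0,0,0,0],[0.2,0,0,0,0,0,0],[0.2,0,0,0,0,0,0],[0.2,0,0,0,0,0,0]]' && python3 -m handwheel '[[0.2,0,0,-4,0,0,0],[0.2,0,0,-8,0,0,0],[0.2,0,0,-12,0,0,0],[0.2,0,0,-16,0,0,0],[0.2,0,0,-20,0,0,0],[0.2,0,0,-22,0,0,0],[0.2,0,0,-22,0,0,0]]'; python3 - <<'E'
from h import *
go(.60,-.06,.24,11.3)
E
```

```text
clock: 11.55
tcp_pos: [0.4683, -0.3156, 0.0536]
tool_rot: [3.126, 0.311, 0.001]
contact_force: [-0.5, -0.1, -2.3]
width: 0.0518
clock: 12.05
tcp_pos: [0.4682, -0.3155, 0.0534]
tool_rot: [3.126, 0.311, 0.001]
contact_force: [0.4, -0.7, 0.0]
width: 0.075
clock: 12.75
tcp_pos: [0.4693, -0.3164, 0.2778]
tool_rot: [3.12, 0.311, 0.01]
contact_force: [0.5, -0.7, -0.3]
width: 0.0755
shift cm [ 17.85 -22.59   3.73] turn [ 0.4 -0.3  0.1] w 0.0755 t 12.75 F [ 0.5 -0.7 -0.3] [ 0.4693 -0.3164  0.2778]
```

```bash
python3 -m handwheel '[[0.2,3,-4,0,0,0,0],[0.2,6,-8,1,0,0,0],[0.2,9,-12,2,0,0,0],[0.2,12,-16,3,0,0,0],[0.2,15,-20,3,0,0,0],[0.2,16,-22.5,3,0,0,0],[0.2,16,-22.5,3,0,0,0],[0.2,16,-22.5,3,0,0,0]]'; python3 - <<'E'
from h import *
im,d,s=snap('wrist','w2'); X=zmap('wrist',d,s['tcp_pos'],s['tool_rot']); allm('wrist',im,X,s['tcp_pos'],s['tool_rot'])
a,da,_=snap('top','t2'); print('TOP'); XT=zmap('top',da); allm('top',a,XT)
h=hsv(a);H,S,V=h[...,0],h[...,1],h[...,2];m=(abs(XT[...,1]+.315)<.1)&(S>140)&(XT[...,2]>.09)
print('olid',meas('top',m&(abs(H-15)<6),.109));print('blid',meas('top',m&(abs(H-108)<10),.109)); go(.6265,-.0425,.1,11.3)
cv2.imwrite('pics/c2.png',np.hstack([cv2.resize(im,(400,300)),cv2.resize(a,(400,300))])[:,:,::-1])
E
```

```text
clock: 13.55
tcp_pos: [0.58, -0.0629, 0.2412]
tool_rot: [-3.126, -0.313, 0.005]
contact_force: [0.1, -0.5, -0.7]
width: 0.0755
olid {'px': array([455., 367.]), 'area': 19.5, 'rect': array([ 851.7, -223.8,   22.8,   14.3,   83.2]), 'ell': array([ 851.3, -224. ,   12.3,   19.2])}
blid {'px': array([433., 323.]), 'area': 2.0, 'rect': array([ 800.8, -170.5,    3.1,    1.9,   64.4]), 'ell': array([ 801.1, -170.5,    2.3,    3.3])}
opad {'px': array([258., 201.]), 'area': 2226.5, 'rect': array([ 595.1, -103.3,   62.4,   62. ,   11.4]), 'ell': array([ 594.9, -103. ,   71.6,   72.5])}
bpad {'px': array([258., 118.]), 'area': 2650.0, 'rect': array([573.8,  -1.5,  62.5,  61.4,  11.5]), 'ell': array([573.9,  -1.6,  71.9,  72.5])}
brass {'px': array([298., 165.]), 'area': 581.0, 'rect': array([627.4, -41. ,  30.1,  31. ,  57.3]), 'ell': array([627.2, -41. ,  29.7,  30.8])}
green {'px': array([289., 156.]), 'area': 139.5, 'rect': array([622.8, -39.9,  41.5,  27.9,  59. ]), 'ell': array([629.4, -43.6,  39. ,  40.4])}
redtop {'px': array([135., 114.]), 'area': 652.5, 'rect': array([440.3, -21.1,  3
[... 693 characters left out ...]
x': array([286., 214.]), 'area': 5243.5, 'rect': array([451.7, -69.1, 213.1, 235.2,  78.7]), 'ell': array([458.2, -63.9, 211.7, 275. ])}
disc {'px': array([292., 226.]), 'area': 1629.0, 'rect': array([452. , -67. , 205.1, 229.9,   0.7]), 'ell': array([429.9, -74. , 157. , 255.4])}
olid {'px': array([400., 163.]), 'area': 415.5, 'rect': array([ 562.1, -314.5,   51.5,   52.3,   87.4]), 'ell': array([ 562. , -314.8,   50.4,   53.5])}
blid {'px': array([400., 205.]), 'area': 415.5, 'rect': array([ 466.7, -311.1,   53.6,   49. ,   88.9]), 'ell': array([ 466.3, -311.8,   49.3,   53.3])}
shift cm [ 5.02 -1.24 14.2 ] turn [ 0.   0.1 -0. ] w 0.0752 t 13.65 F [-0.2  0.3 -0. ] [ 0.58   -0.0644  0.2421]
```

View pics/c2.png

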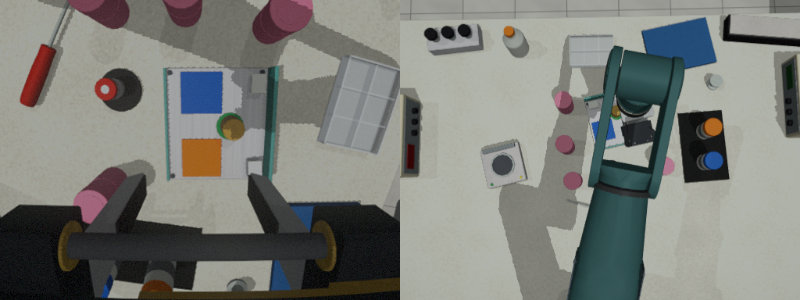

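Both jars stand upright on the mat: orange lid (714,128) and blue lid (714,161) in the right half. Brass is still at (231,128) in the left half, now with free access.

```bash
python3 -m handwheel '[[0.36,4.9,-1.3,4,0,0,0],[0.36,4.9,-1.3,8,0,0,0],[0.36,4.9,-1.3,12,0,0,0],[0.36,4.9,-1.3,14,0,0,0],[0.36,4.9,-1.3,14,0,0,0],[0.36,4.9,-1.3,14,0,0,0]]'; python3 - <<'E'
from h import *
go(.6267,-.0415,.028,11.3)
E
```

```text
clock: 14.25
tcp_pos: [0.626, -0.0424, 0.1036]
tool_rot: [3.126, 0.308, 0.0]
contact_force: [0.3, -1.0, 0.5]
width: 0.0602
shift cm [ 0.08 -0.07  7.56] turn [ 0. -0. -0.] w 0.0602 t 14.25 F [ 0.3 -1.   0.5] [ 0.626  -0.0424  0.1036]
```

```bash
python3 -m handwheel '[[0.36,0,-0.1,3,0,0,0],[0.36,0,-0.1,5.5,0,0,0],[0.36,0,-0.1,7.5,0,0,0],[0.36,0,-0.1,7.5,0,0,0],[0.36,0,-0.1,7.5,0,0,0]]' 20 && python3 -m handwheel '[[1,0,0,0,0,0,0],[1,0,0,0,0,0,0],[1,0,0,0,0,0,0],[1,0,0,0,0,0,0],[1,0,0,0,0,0,0],[1,0,0,0,0,0,0]]' 20; python3 - <<'E'
from h import *
go(.469,.308,.24,13)
E
```

```text
clock: 14.75
tcp_pos: [0.6272, -0.0407, 0.0306]
tool_rot: [3.125, 0.31, 0.006]
contact_force: [-0.4, -0.8, 0.5]
width: 0.0603
clock: 15.35
tcp_pos: [0.6265, -0.0399, 0.029]
tool_rot: [3.126, 0.311, 0.003]
contact_force: [0.6, -0.5, 3.3]
width: 0.0318
shift cm [ -8.55 -37.2  -21.13] turn [ 0.  -0.1 -1.6] w 0.0318 t 15.35 F [ 0.6 -0.5  3.3] [ 0.6265 -0.0399  0.029 ]
```

```bash
python3 -m handwheel '[[1,0,0,-1,0,0,0],[1,0,0,-4,0,0,0],[1,0,0,-8,0,0,0],[1,0,0,-12,0,0,0],[1,0,0,-16,0,0,0],[1,0,0,-18,0,0,0]]' && python3 -m handwheel '[[1,-0.5,-2,0,0,0,0],[1,-1.5,-6,0,0,0,0],[1,-2.5,-11,0,0,0,0],[1,-3.6,-15.5,0,0,0,0],[1,-4.6,-20,0,0,0,-1],[1,-5.7,-25,0,0,0,-1.6],[1,-6.7,-29.5,0,0,0,-1.6],[1,-7,-31,0,0,0,-1.6]]'&& python3 -m handwheel '[[1,-0.5,-2,0,0,0,0],[1,-1,-4,0,0,0,0],[1,-1.5,-6,0,0,0,0],[1,-1.5,-6,0,0,0,0],[1,-1.5,-6,0,0,0,0]]'; python3 - <<'E'
from h import *
im,d,s=snap('wrist','w3'); go(.469,.308,.048,13)
X=zmap('wrist',d,s['tcp_pos'],s['tool_rot']);np.save('pics/X3.npy',X)
E
```

```text
clock: 15.95
tcp_pos: [0.6268, -0.0401, 0.2131]
tool_rot: [3.125, 0.311, 0.009]
contact_force: [-0.4, -0.5, -1.0]
width: 0.0316
clock: 16.75
tcp_pos: [0.4919, 0.2542, 0.2062]
tool_rot: [-3.12, -0.364, 0.007]
contact_force: [0.3, 0.7, -1.2]
width: 0.0315
clock: 17.25
tcp_pos: [0.4673, 0.3048, 0.2068]
tool_rot: [3.12, 0.356, -0.003]
contact_force: [-0.4, 0.1, -1.0]
width: 0.032
shift cm [ 0.23 -0.33 15.91] turn [ 0.1  0.1 -0. ] w 0.0315 t 17.3 F [-0.8 -0.1 -0.7] [0.4677 0.3045 0.2071]
```

View pics/w3.png

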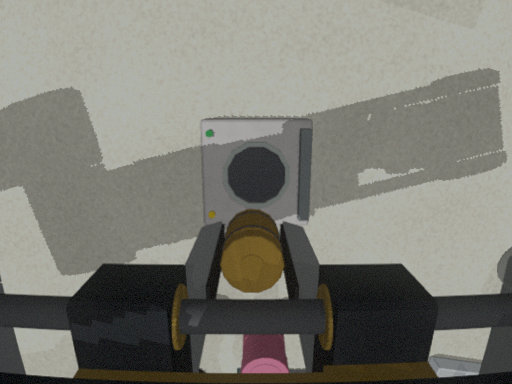

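Wrist view: the brass capsule is held upright at (252,255), the dish floor is at (256,174), and the bar is on the right at (304,172).

```bash
python3 - <<'E'
from h import *
z=np.load('pics/w3.npz');X=np.load('pics/X3.npy');p,r=z['p'],z['r'];h=hsv(z['im']);H,S,V=h[...,0],h[...,1],h[...,2]
print('dish',meas('wrist',win(h,(215,130,298,205))&(V<75),.03,p,r))
st=win(h,(190,110,320,235))&(X[...,2]>.02)&(X[...,2]<.06);print('station',meas('wrist',st,.03,p,r))
b=(abs(H-19)<7)&(S>130)&win(h,(200,215,310,300))&(X[...,2]>p[2]+.024);print('top',meas('wrist',b,p[2]+.031,p,r),p, np.median(X[b][:,2])-p[2])
c=cv2.imread('pics/w3.png')[210:300,200:310]
E
```

```text
dish {'px': array([256., 175.]), 'area': 2468.0, 'rect': array([471.1, 307.3,  61.6,  61.2,  13. ]), 'ell': array([471.1, 307.2,  61.9,  61.9])}
station {'px': array([256., 170.]), 'area': 10710.5, 'rect': array([470.6, 308.4, 119.4, 118.1,  13. ]), 'ell': array([470.2, 310.8, 133.5, 140.3])}
top {'px': array([252., 261.]), 'area': 2948.0, 'rect': array([467.5, 304.3,  30.9,  32.5,  36. ]), 'ell': array([467.5, 304.3,  30.6,  32.3])} [0.46729588 0.30484097 0.20684364] 0.031055065438917118
```

```bash
python3 -c "
from h import *
go(.4707,.3075,.055,13)"; python3 -m handwheel '[[1,0.3,-0.2,4,0,0,0],[1,0.3,-0.2,8,0,0,0],[1,0.3,-0.2,12,0,0,0],[1,0.3,-0.2,14,0,0,0],[1,0.3,-0.2,15,0,0,0],[1,0.3,-0.2,15,0,0,0],[1,0.3,-0.2,15,0,0,0]]'; python3 -c "
from h import *
go(.4707,.3075,.0445,13)"
```

```text
shift cm [ 0.38 -0.24 15.21] turn [ 0.1  0.1 -0. ] w 0.0315 t 17.3 F [-0.8 -0.1 -0.7] [0.4677 0.3045 0.2071]
clock: 18.0
tcp_pos: [0.4717, 0.3079, 0.0595]
tool_rot: [-3.121, -0.353, -0.004]
contact_force: [0.8, -0.2, -0.5]
width: 0.0318
shift cm [-0.11  0.02  1.5 ] turn [-0.  -0.1 -0.1] w 0.0318 t 18.0 F [ 0.8 -0.2 -0.5] [0.4717 0.3079 0.0595]
```

```bash
python3 -m handwheel '[[1,-0.1,0,0.6,0,0,0],[1,-0.1,0,1.1,0,0,0],[1,-0.1,0,1.4,0,0,0],[1,-0.1,0,1.5,0,0,0],[1,-0.1,0,1.5,0,0,0]]' && python3 -c "
from h import *
go(.4707,.3075,.0445,13)" && python3 -m handwheel '[[0.45,0,0,0,0,0,0],[0.45,0,0,0,0,0,0],[0.45,0,0,0,0,0,0],[0.45,0,0,0,0,0,0]]' && python3 -m handwheel '[[0.45,0,0,-4,0,0,0],[0.45,0,0,-8,0,0,0],[0.45,0,0,-12,0,0,0],[0.45,0,0,-16,0,0,0],[0.45,0,5,-16,0,0,0],[0.45,0,5,-16,0,0,0],[0.45,0,5,-16,0,0,0]]'; python3 - <<'E'
from h import *
im,d,s=snap('wrist','w4'); p,r=s['tcp_pos'],s['tool_rot'];X=zmap('wrist',d,p,r);h=hsv(im);H,S,V=h[...,0],h[...,1],h[...,2]
b=(abs(H-19)<7)&(S>110)&(X[...,2]>.066)&(X[...,2]<.09)&(np.hypot(X[...,0]-.47,X[...,1]-.308)<.05);print('brass',meas('wrist',b,.075,p,r),np.median(X[b][:,2]))
st=(X[...,2]>.02)&(X[...,2]<.06)&(np.hypot(X[...,0]-.47,X[...,1]-.308)<.1);print('station',meas('wrist',st,.03,p,r))
go(.4385,-.022,.22,13)
E
```

```text
clock: 18.5
tcp_pos: [0.4696, 0.3078, 0.0439]
tool_rot: [-3.121, -0.355, -0.001]
contact_force: [-1.4, -0.4, 3.9]
width: 0.0316
shift cm [ 0.1   0.05 -0.06] turn [ 0. -0. -0.] w 0.0316 t 18.5 F [-1.4 -0.4  3.9] [0.4696 0.3078 0.0439]
clock: 18.9
tcp_pos: [0.4695, 0.3077, 0.0429]
tool_rot: [3.121, 0.355, -0.0]
contact_force: [-0.2, -0.3, -0.1]
width: 0.0517
clock: 19.6
tcp_pos: [0.4809, 0.2583, 0.203]
tool_rot: [-3.121, -0.352, 0.0]
contact_force: [-0.3, -0.4, -0.1]
width: 0.0519
brass {'px': array([252., 135.]), 'area': 865.0, 'rect': array([469.9, 305.8,  30.4,  30.4,  58. ]), 'ell': array([470.1, 305.8,  30. ,  30.8])} 0.07535133616031509
station {'px': array([253., 127.]), 'area': 12743.0, 'rect': array([470.9, 308.3, 119.3, 118.8,  12.8]), 'ell': array([471.2, 308.4, 138.1, 139.5])}
shift cm [-10.38  26.44  -1.75] turn [-0.   0.1 -0.1] w 0.0517 t 19.65 F [-0.2  0.6  0.2] [0.4805 0.2589 0.2025]
```

```bash
python3 -m handwheel '[[0.4,-1.3,4,0,0,0,0],[0.4,-2.6,8.5,0,0,0,0],[0.4,-4,13,0,0,0,0],[0.4,-5.3,17.5,0,0,0,0],[0.4,-6.6,22,0,0,0,0],[0.4,-8,26.5,0,0,0,0],[0.4,-9.5,30,0,0,0,0],[0.4,-9.5,30,0,0,0,0]]'; python3 -m handwheel '[[0.4,0,0,0,0,0,0],[0.4,0,0,0,0,0,0]]';python3 - <<'E'
from h import *
im,d,s=snap('wrist','w5'); p,r=s['tcp_pos'],s['tool_rot'];X=zmap('wrist',d,p,r);h=hsv(im);H,S,V=h[...,0],h[...,1],h[...,2]
near=np.hypot(X[...,0]-.44,X[...,1]+.025)<.055
b=near&(X[...,2]>.044)&(X[...,2]<.07);print('red',meas('wrist',b,.051,p,r),np.median(X[b][:,2]))
b&=((H<8)|(H>172))&(S>120);print('red',meas('wrist',b,.051,p,r))
go(.4385,-.022,.12,11.3)
cv2.imwrite('pics/w5.png',cv2.resize(im[:,:,::-1],(400,300)))
E
```

```text
clock: 20.45
tcp_pos: [0.4547, -0.0575, 0.2021]
tool_rot: [3.122, 0.347, -0.003]
contact_force: [-0.6, -0.1, 0.2]
width: 0.0567
clock: 20.65
tcp_pos: [0.4556, -0.0532, 0.2026]
tool_rot: [-3.12, -0.358, 0.001]
contact_force: [-0.6, -0.0, -0.1]
width: 0.0562
red {'px': array([242., 148.]), 'area': 747.5, 'rect': array([438.9, -22.5,  31. ,  30.9,  13. ]), 'ell': array([438.6, -22.3,  30.6,  31. ])} 0.05124951960168678
red {'px': array([242., 148.]), 'area': 738.0, 'rect': array([438.9, -22.5,  30.9,  31. ,  12. ]), 'ell': array([438.7, -22.2,  30.5,  30.7])}
shift cm [-0.97 -3.41  8.28] turn [-0.   0.   1.8] w 0.0566 t 20.7 F [-0.5 -0.3  1. ] [ 0.4557 -0.0531  0.2028]
```

View pics/w5.png

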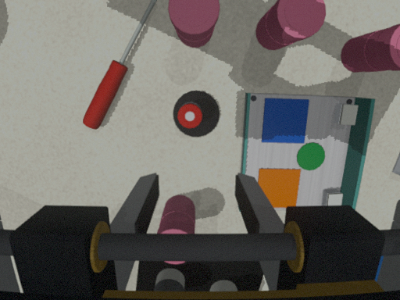

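Wrist view (half-scale crop): red capsule upright at (189,116) on its disc, the green place now empty at (311,156).

```bash
python3 -m handwheel '[[0.36,-1,-3.4,3,0,0,1.8],[0.36,-1,-3.4,6,0,0,1.8],[0.36,-1,-3.4,9,0,0,1.8],[0.36,-1,-3.4,11,0,0,1.8],[0.36,-1,-3.4,12,0,0,1.8],[0.36,-1,-3.4,12,0,0,1.8]]'; python3 - <<'E'
from h import *
z=np.load('pics/w5.npz');p,r=z['p'],z['r'];h=hsv(z['im']);X=zmap('wrist',z['d'],p,r)
m=(abs(h[...,0]-66)<14)&(h[...,1]>100)&(np.hypot(X[...,0]-.628,X[...,1]+.043)<.04);print('green',meas('wrist',m,.015,p,r))
go(.4387,-.0224,.0205,11.3)
E
```

```text
clock: 21.3
tcp_pos: [0.4372, -0.0226, 0.0818]
tool_rot: [-3.125, -0.309, 0.005]
contact_force: [0.4, 0.1, -0.4]
width: 0.06
green {'px': array([397., 200.]), 'area': 901.5, 'rect': array([627.9, -43.7,  41.3,  41.4,  48.5]), 'ell': array([627.8, -43.7,  40.7,  41.3])}
shift cm [0.17 0.02 6.13] turn [-0.1  0.2 -0. ] w 0.06 t 21.3 F [ 0.4  0.1 -0.4] [ 0.4372 -0.0226  0.0818]
```

```bash
python3 -m handwheel '[[0.36,0.1,0,2.5,0,0,0],[0.36,0.1,0,5,0,0,0],[0.36,0.1,0,6.1,0,0,0],[0.36,0.1,0,6.1,0,0,0],[0.36,0.1,0,6.1,0,0,0]]' 20 && python3 -m handwheel '[[1,0,0,0,0,0,0],[1,0,0,0,0,0,0],[1,0,0,0,0,0,0],[1,0,0,0,0,0,0],[1,0,0,0,0,0,0],[1,0,0,0,0,0,0]]' 20 && python3 -c "
from h import *
go(.4387,-.0224,.0205,11.3)" && python3 -m handwheel '[[1,0,0,-1,0,0,0],[1,0,0,-4,0,0,0],[1,0,0,-8,0,0,0],[1,0,0,-12,0,0,0],[1,0,0,-14,0,0,0],[1,0,0,-14,0,0,0]]'; python3 - <<'E'
from h import *
go(.6282,-.0436,.15,11.3)
E
```

```text
clock: 21.8
tcp_pos: [0.4402, -0.0237, 0.0235]
tool_rot: [3.126, 0.306, 0.003]
contact_force: [-0.4, 0.5, 0.5]
width: 0.0601
clock: 22.4
tcp_pos: [0.4394, -0.0237, 0.0226]
tool_rot: [3.126, 0.306, 0.001]
contact_force: [0.3, 1.1, 2.2]
width: 0.0318
shift cm [-0.04 -0.14  0.21] turn [ 0.  -0.  -0.1] w 0.0318 t 22.4 F [0.3 1.1 2.2] [ 0.4394 -0.0237  0.0226]
clock: 23.0
tcp_pos: [0.4413, -0.024, 0.1663]
tool_rot: [3.124, 0.305, 0.012]
contact_force: [-0.1, -0.6, -1.8]
width: 0.0318
shift cm [17.94  5.54  1.78] turn [ 0.2 -0.4 -0.1] w 0.0318 t 23.0 F [-0.1 -0.6 -1.8] [ 0.4413 -0.024   0.1663]
```

```bash
python3 -m handwheel '[[1,2,0.6,0,0,0,0],[1,5.5,1.7,0,0,0,0],[1,9.5,3,0,0,0,0],[1,13.5,4.2,1,0,0,0],[1,16.5,5.1,2,0,0,0],[1,17.9,5.5,3,0,0,0],[1,17.9,5.5,3,0,0,0],[1,17.9,5.5,3,0,0,0]]' && python3 -c "
from h import *
go(.6282,-.0436,.0325,11.3)
s=arm.sense();im,d,s=snap('wrist','w6');p,r=s['tcp_pos'],s['tool_rot'];X=zmap('wrist',d,p,r);h=hsv(im)
b=((h[...,0]<8)|(h[...,0]>172))&(h[...,1]>120)&(abs(X[...,2]-p[2]-.0284)<.006)&(np.hypot(X[...,0]-p[0],X[...,1]-p[1])<.03);print(meas('wrist',b,p[2]+.0284,p,r),p)"
```

```text
clock: 23.8
tcp_pos: [0.6239, -0.0427, 0.1299]
tool_rot: [-3.126, -0.306, 0.007]
contact_force: [0.2, 0.6, -1.2]
width: 0.0316
shift cm [0.44 0.19 9.73] turn [-0.1  0.3 -0.1] w 0.0316 t 23.8 F [ 0.2  0.6 -1.2] [ 0.6239 -0.0427  0.1299]
{'px': array([251., 252.]), 'area': 2904.0, 'rect': array([623.5, -40. ,  32.3,  31.1,  70.8]), 'ell': array([623.5, -40.1,  30.9,  31.9])} [ 0.62393474 -0.04269942  0.12985171]
```

```bash
python3 -m handwheel '[[1,0.3,0.3,2.5,0,0,0],[1,0.3,0.3,5,0,0,0],[1,0.3,0.3,7,0,0,0],[1,0.3,0.3,8.3,0,0,0],[1,0.3,0.3,8.3,0,0,0],[1,0.3,0.3,8.3,0,0,0]]' && python3 -c "
from h import *
go(.6283,-.0455,.0325,11.3)"
```

```text
clock: 24.45
tcp_pos: [0.6291, -0.0453, 0.0503]
tool_rot: [3.126, 0.306, 0.002]
contact_force: [-0.3, 0.2, -0.5]
width: 0.0319
shift cm [-0.08  0.    1.78] turn [ 0.  -0.1 -0.1] w 0.0319 t 24.45 F [-0.3  0.2 -0.5] [ 0.6291 -0.0453  0.0503]
```

```bash
python3 -m handwheel '[[1,-0.1,0,0.7,0,0,0],[1,-0.1,0,1.3,0,0,0],[1,-0.1,0,1.6,0,0,0],[1,-0.1,0,1.8,0,0,0],[1,-0.1,0,1.8,0,0,0]]' && python3 -c "
from h import *
go(.6283,-.0455,.0325,11.3)" && python3 -m handwheel '[[0.45,0,0,0,0,0,0],[0.45,0,0,0,0,0,0],[0.45,0,0,0,0,0,0],[0.45,0,0,0,0,0,0]]' && python3 -m handwheel '[[0.45,0,0,-4,0,0,0],[0.45,0,0,-8,0,0,0],[0.45,0,0,-12,0,0,0],[0.45,0,0,-16,0,0,0],[0.45,-5,5,-19,0,0,0],[0.45,-5,5,-19,0,0,0],[0.45,-5,5,-19,0,0,0]]'; python3 - <<'E'
from h import *
im,d,s=snap('wrist','w7'); p,r=s['tcp_pos'],s['tool_rot'];X=zmap('wrist',d,p,r);h=hsv(im)
b=((h[...,0]<8)|(h[...,0]>172))&(h[...,1]>120)&(X[...,2]>.05)&(np.hypot(X[...,0]-.628,X[...,1]+.043)<.04);print('red',meas('wrist',b,.06,p,r),np.median(X[b][:,2]))
allm('wrist',im,X,p,r)
go(.565,-.315,.22,11.3)
E
```

```text
clock: 24.95
tcp_pos: [0.6278, -0.0455, 0.0317]
tool_rot: [3.127, 0.306, -0.0]
contact_force: [-1.8, 0.4, 1.1]
width: 0.0318
shift cm [ 0.05  0.01 -0.08] turn [ 0.   0.  -0.1] w 0.0318 t 24.95 F [-1.8  0.4  1.1] [ 0.6278 -0.0455  0.0317]
clock: 25.35
tcp_pos: [0.628, -0.0455, 0.0311]
tool_rot: [3.127, 0.306, 0.0]
contact_force: [0.2, -0.7, -0.8]
width: 0.0519
clock: 26.05
tcp_pos: [0.5884, -0.1068, 0.2245]
tool_rot: [3.124, 0.3, 0.008]
contact_force: [1.7, 0.3, 0.2]
width: 0.0517
red {'px': array([300., 126.]), 'area': 680.5, 'rect': array([626.8, -43.9,  29.8,  30.4,  13.2]), 'ell': array([626.9, -43.7,  29.6,  30.4])} 0.06019762534496653
olid {'px': array([191., 375.]), 'area': 45.5, 'rect': array([ 567.7, -317.3,   45.7,   13.6,   12.1]), 'ell': array([ 577.1, -317.1,   15.9,   58.6])}
blid {'px': array([395., 263.]), 'area': 3.0, 'rect': array([ 736.7, -149.9,   41.7,    1.1,    9.8]), 'ell': array([ 730.7, -150.9,    1.1,  128.7])}
opad {'px': array([257., 168.]), 'area': 2614.5, 'rect': array([ 595. , -103.4,   62.2,   62.3,   11.9]), 'ell': array([ 595. , -103.3,   72. ,   72.3])}
bpad {'px': array([256.,  77.]), 'area': 3098.5, 'rect': array([573.8,  -1.9,  62.1,  61.9,  11. ]), 'ell': array([573.8,  -1.9,  71.9,  73. ])}
brass fail 4
green {'px': array([289., 121.]), 'area': 169.5, 'rect': array([622.8, -42.4,  42.1,  29.7,  78.8]), 'ell': array([630.1, -44. ,  39.4,  41.8])}
redtop fail 0
disc {'px': array([146.,  76.]), 'area': 2521.5, 'rect': array([447.6, -22. ,  65.8,  63.7,  10. ]), 'ell': array([448.2, -22.2,  64.2,  65.5])}
shift cm [-6.34 20.14  0.27] turn [ 0.1 -0.2 -0.3] w 0.0517 t 26.1 F [0.5 0.7 0.1] [ 0.5887 -0.1052  0.2227]
```

View pics/w7.png

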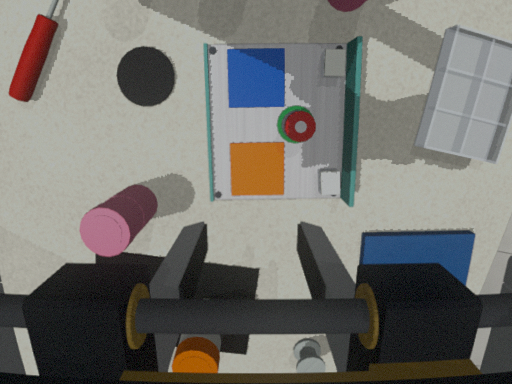

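Wrist view: red capsule on the green place at (300,126), both squares empty at (256,77) and (257,168). Next the jars go back, orange first.

```bash
python3 -m handwheel '[[0.2,-1.3,4,0,0,0,0],[0.2,-2.6,8,0,0,0,0],[0.2,-4,12,0,0,0,0],[0.2,-5.2,16,0,0,0,0],[0.2,-6.4,20.1,0,0,0,0],[0.2,-6.4,20.1,0,0,0,0],[0.2,-6.4,20.1,0,0,0,0]]'; python3 -c "
from h import *
go(.564,-.3145,.048,11.3)"
```

```text
clock: 26.8
tcp_pos: [0.5648, -0.3134, 0.2191]
tool_rot: [-3.124, -0.304, 0.003]
contact_force: [0.6, 0.8, -0.1]
width: 0.0751
shift cm [-0.08  0.15 17.11] turn [-0.2  0.1 -0.2] w 0.0751 t 26.8 F [ 0.6  0.8 -0.1] [ 0.5648 -0.3134  0.2191]
```

```bash
python3 -m handwheel '[[0.2,-0.1,0.1,4,0,0,0],[0.2,-0.1,0.1,8,0,0,0],[0.2,-0.1,0.1,12,0,0,0],[0.2,-0.1,0.1,15,0,0,0],[0.2,-0.1,0.1,17,0,0,0],[0.2,-0.1,0.1,17,0,0,0],[0.2,-0.1,0.1,17,0,0,0]]' 25 && python3 -m handwheel '[[1,0,0,0,0,0,0],[1,0,0,0,0,0,0],[1,0,0,0,0,0,0],[1,0,0,0,0,0,0],[1,0,0,0,0,0,0],[1,0,0,0,0,0,0]]' 25 && python3 -m handwheel '[[1,0,0,-1,0,0,0],[1,0,0,-4,0,0,0],[1,0,0,-8,0,0,0],[1,0,0,-12,0,0,0],[1,0,0,-15,0,0,0],[1,0,0,-16,0,0,0],[1,0,0,-16,0,0,0]]'; python3 - <<'E'
from h import *
go(.595,-.1033,.2,11.3)
E
```

```text
clock: 27.5
tcp_pos: [0.5646, -0.3132, 0.0513]
tool_rot: [-3.126, -0.309, 0.0]
contact_force: [0.0, -0.2, -0.3]
width: 0.0752
clock: 28.1
tcp_pos: [0.5647, -0.3154, 0.0526]
tool_rot: [3.125, 0.305, 0.003]
contact_force: [1.0, 0.8, 5.4]
width: 0.0517
clock: 28.8
tcp_pos: [0.5642, -0.3153, 0.2125]
tool_rot: [3.125, 0.305, 0.003]
contact_force: [-0.3, 0.4, -0.9]
width: 0.0517
shift cm [  7.12 -20.21   1.22] turn [ 0.1 -0.1 -0.1] w 0.0517 t 28.8 F [-0.3  0.4 -0.9] [ 0.5642 -0.3153  0.2125]
```

```bash
python3 -m handwheel '[[1,0.7,-2,0,0,0,0],[1,2,-6,0,0,0,0],[1,3.5,-10,0,0,0,0],[1,5,-14,0,0,0,0],[1,6.2,-17.5,0,0,0,0],[1,7.1,-20.2,0,0,0,0],[1,7.1,-20.2,0,0,0,0],[1,7.1,-20.2,0,0,0,0]]' && python3 -c "
from h import *
go(.595,-.1033,.064,11.3)
im,d,s=snap('wrist','w8');p,r=s['tcp_pos'],s['tool_rot'];X=zmap('wrist',d,p,r);h=hsv(im)
m=(abs(h[...,0]-15)<6)&(h[...,1]>150)&(np.hypot(X[...,0]-p[0],X[...,1]-p[1])<.05)&(X[...,2]>p[2]+.04);print(meas('wrist',m,p[2]+.0564,p,r),p,np.median(X[m][:,2])-p[2])"
```

```text
clock: 29.6
tcp_pos: [0.5933, -0.1014, 0.2084]
tool_rot: [-3.125, -0.309, 0.007]
contact_force: [-0.7, 0.2, -1.1]
width: 0.0518
shift cm [ 0.2   0.24 14.44] turn [-0.1  0.3 -0. ] w 0.0518 t 29.6 F [-0.7  0.2 -1.1] [ 0.5933 -0.1014  0.2084]
{'px': array([252., 270.]), 'area': 7367.5, 'rect': array([591.4, -90.1,  51.1,  33.9,  11.4]), 'ell': array([591.8, -92.5,  35.9,  53.1])} [ 0.5932672  -0.10141341  0.20843445] 0.056742434705784384
```

View pics/w8.png

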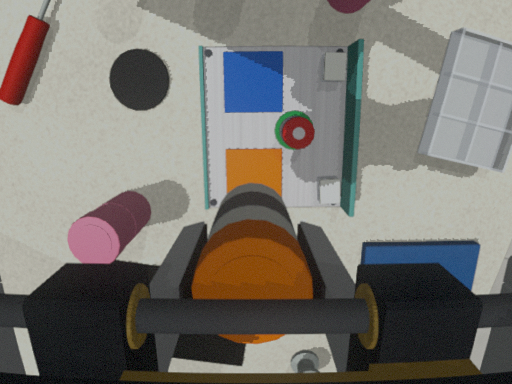

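The orange jar is held upright at (252,270) above its square (254,175). Its axis sits about 2 mm to the +y side of the tool, so I correct for that.

```bash
python3 -m handwheel '[[1,0.2,0.3,3,0,0,0],[1,0.2,0.3,7,0,0,0],[1,0.2,0.3,10,0,0,0],[1,0.2,0.3,12,0,0,0],[1,0.2,0.3,13,0,0,0],[1,0.2,0.3,13,0,0,0],[1,0.2,0.3,13,0,0,0]]'; python3 -c "
from h import *
go(.595,-.1053,.064,11.3)"
```

```text
clock: 30.35
tcp_pos: [0.5974, -0.1063, 0.082]
tool_rot: [3.126, 0.304, 0.002]
contact_force: [0.1, -0.1, -0.6]
width: 0.0516
shift cm [-0.22 -0.15  1.8 ] turn [ 0.  -0.1 -0.2] w 0.0516 t 30.35 F [ 0.1 -0.1 -0.6] [ 0.5974 -0.1063  0.082 ]
```

```bash
python3 -m handwheel '[[1,-0.2,-0.1,0.7,0,0,0],[1,-0.2,-0.1,1.2,0,0,0],[1,-0.2,-0.1,1.6,0,0,0],[1,-0.2,-0.1,1.8,0,0,0],[1,-0.2,-0.1,1.8,0,0,0]]' && python3 -c "
from h import *
go(.595,-.1053,.064,11.3)"
```

```text
clock: 30.85
tcp_pos: [0.5948, -0.105, 0.0637]
tool_rot: [3.126, 0.306, 0.0]
contact_force: [-0.9, 0.3, 0.8]
width: 0.0515
shift cm [ 0.01  0.04 -0.03] turn [ 0.  -0.  -0.1] w 0.0515 t 30.85 F [-0.9  0.3  0.8] [ 0.5948 -0.105   0.0637]
```

Touching lightly; release, rise, and check.

```bash
python3 -m handwheel '[[0.2,0,0,0,0,0,0],[0.2,0,0,0,0,0,0],[0.2,0,0,0,0,0,0],[0.2,0,0,0,0,0,0],[0.2,0,0,0,0,0,0]]' && python3 -m handwheel '[[0.2,0,0,-4,0,0,0],[0.2,0,0,-8,0,0,0],[0.2,0,0,-12,0,0,0],[0.2,-3,3,-16,0,0,0],[0.2,-6,7,-17,0,0,0],[0.2,-6,10,-17,0,0,0],[0.2,-6,10,-17,0,0,0],[0.2,-6,10,-17,0,0,0]]'; python3 - <<'E'
from h import *
im,d,s=snap('wrist','w9'); p,r=s['tcp_pos'],s['tool_rot'];X=zmap('wrist',d,p,r);allm('wrist',im,X,p,r)
go(.4675,-.314,.23,11.3)
E
```

```text
clock: 31.35
tcp_pos: [0.5949, -0.105, 0.0632]
tool_rot: [3.127, 0.306, 0.0]
contact_force: [-1.3, 0.6, 0.1]
width: 0.0749
clock: 32.15
tcp_pos: [0.5551, -0.2151, 0.2327]
tool_rot: [-3.126, -0.303, 0.001]
contact_force: [-1.1, 0.9, -0.9]
width: 0.0753
olid {'px': array([321.,  79.]), 'area': 2881.0, 'rect': array([ 594.2, -108.1,   51.3,   50.1,   12.2]), 'ell': array([ 594.4, -108.1,   49.3,   52.1])}
blid {'px': array([451., 262.]), 'area': 23.5, 'rect': array([ 764.2, -250.4,   44.3,    3.3,    9.4]), 'ell': array([ 767.4, -249.3,    2.7,   45.9])}
opad {'px': array([294.,  91.]), 'area': 656.0, 'rect': array([ 594.7, -104. ,   61.1,   63.7,   13. ]), 'ell': array([ 600.3, -102. ,   69.1,   80. ])}
bpad {'px': array([306.,   8.]), 'area': 896.0, 'rect': array([578.9, -24. ,  61.6,  18.2,  11.9]), 'ell': array([579.3, -23.6,  19.3,  82. ])}
brass fail 2
green {'px': array([332.,  33.]), 'area': 103.5, 'rect': array([614. , -42.2,  12.8,  33. ,   1.3]), 'ell': array([622.5, -41.6,  26.2,  33.7])}
redtop fail 0
disc {'px': array([192.,   6.]), 'area': 628.5, 'rect': array([452.3, -46. ,  58.2,  18.6,   9.9]), 'ell': array([452.2, -44.6,  19.5,  61.5])}
shift cm [-10.54   8.1    0.25] turn [-0.1  0.  -0.1] w 0.0754 t 32.2 F [0.4 0.5 0.3] [ 0.5552 -0.2142  0.2325]
```

```bash
python3 -m handwheel '[[0.2,-3,2.5,0,0,0,0],[0.2,-6,5,0,0,0,0],[0.2,-9,7.5,0,0,0,0],[0.2,-10.5,8.1,0,0,0,0],[0.2,-10.5,8.1,0,0,0,0],[0.2,-10.5,8.1,0,0,0,0]]'; python3 - <<'E'
from h import *
go(.4675,-.314,.048,11.3)
a,da,_=snap('top','t9'); allm('top',a,zmap('top',da))
E
```

```text
clock: 32.8
tcp_pos: [0.4688, -0.3131, 0.2331]
tool_rot: [-3.126, -0.308, -0.001]
contact_force: [-0.0, 0.4, 0.1]
width: 0.075
shift cm [-0.16  0.08 18.51] turn [-0.  -0.1 -0.1] w 0.075 t 32.8 F [-0.   0.4  0.1] [ 0.4688 -0.3131  0.2331]
olid {'px': array([307., 151.]), 'area': 387.5, 'rect': array([ 591.1, -106.2,   48.9,   51.1,   43.8]), 'ell': array([ 592. , -106.3,   48.7,   51.1])}
blid fail 0
opad {'px': array([299., 161.]), 'area': 182.5, 'rect': array([ 593. , -103.7,   61.4,   62.4,   11.9]), 'ell': array([ 593.6, -105.1,   65.5,   70.6])}
bpad {'px': array([260., 167.]), 'area': 595.0, 'rect': array([571.9,  -2.2,  61.6,  62.6,  11.6]), 'ell': array([571.9,  -2.2,  69.9,  71.1])}
brass fail 0
green {'px': array([275., 147.]), 'area': 30.0, 'rect': array([621.6, -41.7,  41.2,  29.3,  68.9]), 'ell': array([628.5, -44.7,  38.9,  41.7])}
redtop fail 804
disc {'px': array([270., 218.]), 'area': 545.0, 'rect': array([446.4, -22.7,  65.7,  63.1,  88.9]), 'ell': array([445.8, -22.9,  63.3,  65. ])}
```

```bash
python3 -m handwheel '[[0.2,-0.1,0.1,5,0,0,0],[0.2,-0.1,0.1,9,0,0,0],[0.2,-0.1,0.1,13,0,0,0],[0.2,-0.1,0.1,16,0,0,0],[0.2,-0.1,0.1,18,0,0,0],[0.2,-0.1,0.1,18.4,0,0,0],[0.2,-0.1,0.1,18.4,0,0,0]]' 25 && python3 -m handwheel '[[1,0,0,0,0,0,0],[1,0,0,0,0,0,0],[1,0,0,0,0,0,0],[1,0,0,0,0,0,0],[1,0,0,0,0,0,0],[1,0,0,0,0,0,0]]' 25 && python3 -c "
from h import *
go(.595,-.1053,.064,11.3)" && python3 -m handwheel '[[1,0,0,-1,0,0,0],[1,0,0,-4,0,0,0],[1,0,0,-8,0,0,0],[1,0,0,-12,0,0,0],[1,0,0,-16,0,0,0],[1,0,0,-19,0,0,0],[1,0,0,-19,0,0,0]]'; python3 - <<'E'
from h import *
go(.5738,-.0025,.235,11.3)
E
```

```text
clock: 33.55
tcp_pos: [0.4678, -0.3145, 0.0487]
tool_rot: [-3.125, -0.308, 0.001]
contact_force: [0.5, -0.1, -0.1]
width: 0.0752
clock: 34.15
tcp_pos: [0.4681, -0.3163, 0.0506]
tool_rot: [3.125, 0.305, 0.004]
contact_force: [1.4, 0.4, 5.4]
width: 0.0514
shift cm [ 16.54 -18.24  -1.35] turn [ 0.1 -0.1 -0.1] w 0.0514 t 34.15 F [1.4 0.4 5.4] [ 0.4681 -0.3163  0.0506]
clock: 34.85
tcp_pos: [0.4684, -0.317, 0.2443]
tool_rot: [3.12, 0.305, 0.009]
contact_force: [-0.4, 0.2, -2.4]
width: 0.0516
shift cm [ 16.42 -28.82   0.81] turn [ 0.4 -0.3 -0.1] w 0.0516 t 34.85 F [-0.4  0.2 -2.4] [ 0.4684 -0.317   0.2443]
```

```bash
python3 -m handwheel '[[1,1,-2,0,0,0,0],[1,3.4,-6,0,0,0,0],[1,6,-10.5,0,0,0,0],[1,8.5,-15,0,0,0,0],[1,11,-19.5,0,0,0,0],[1,13.5,-24,0,0,0,0],[1,15.5,-27.5,0,0,0,0],[1,16.4,-28.8,0,0,0,0]]' && python3 -m handwheel '[[1,0,0,3,0,0,0],[1,0,0,6,0,0,0],[1,0,0,9,0,0,0],[1,0,0,9,0,0,0]]' && python3 - <<'E'
from h import *
go(.5738,-.0025,.062,11.3)
E
```

```text
clock: 35.65
tcp_pos: [0.5715, 0.0031, 0.2354]
tool_rot: [-3.123, -0.313, 0.009]
contact_force: [-0.5, -0.5, -2.6]
width: 0.0514
clock: 36.05
tcp_pos: [0.5673, -0.0015, 0.1408]
tool_rot: [-3.124, -0.305, 0.025]
contact_force: [-0.8, 1.1, -3.7]
width: 0.0518
shift cm [0.74 0.25 7.86] turn [-0.2  0.9 -0.2] w 0.0518 t 36.05 F [-0.8  1.1 -3.7] [ 0.5673 -0.0015  0.1408]
```

```bash
python3 -m handwheel '[[1,0.3,0.1,2.5,0,0,0],[1,0.3,0.1,4.5,0,0,0],[1,0.3,0.1,5.5,0,0,0],[1,0.3,0.1,5.5,0,0,0],[1,0.3,0.1,5.5,0,0,0]]' && python3 - <<'E'
from h import *
go(.5738,-.0025,.062,11.3)
E
```

```text
clock: 36.55
tcp_pos: [0.5759, -0.0021, 0.0951]
tool_rot: [3.126, 0.305, 0.002]
contact_force: [0.6, 0.4, -2.7]
width: 0.0517
shift cm [-0.22 -0.    3.31] turn [ 0.  -0.1 -0.2] w 0.0517 t 36.55 F [ 0.6  0.4 -2.7] [ 0.5759 -0.0021  0.0951]
```

```bash
python3 -m handwheel '[[1,-0.2,0,1.2,0,0,0],[1,-0.2,0,2,0,0,0],[1,-0.2,0,2.6,0,0,0],[1,-0.2,0,3,0,0,0],[1,-0.2,0,3.2,0,0,0],[1,-0.2,0,3.2,0,0,0]]' && python3 - <<'E'
from h import *
go(.5738,-.0025,.062,11.3)
E
```

```text
clock: 37.15
tcp_pos: [0.5735, -0.0022, 0.062]
tool_rot: [3.127, 0.306, -0.0]
contact_force: [-0.5, 1.1, -2.8]
width: 0.0516
shift cm [0.02 0.04 0.  ] turn [ 0.   0.  -0.1] w 0.0516 t 37.15 F [-0.5  1.1 -2.8] [ 0.5735 -0.0022  0.062 ]
```

Not quite touching; 1 mm lower, then release and retreat.

```bash
python3 -m handwheel '[[1,0,0,0.1,0,0,0],[1,0,0,0.15,0,0,0],[1,0,0,0.15,0,0,0]]' && python3 -m handwheel '[[0.2,0,0,0,0,0,0],[0.2,0,0,0,0,0,0],[0.2,0,0,0,0,0,0],[0.2,0,0,0,0,0,0],[0.2,0,0,0,0,0,0]]' && python3 -m handwheel '[[0.2,0,0,-4,0,0,0],[0.2,0,0,-8,0,0,0],[0.2,0,0,-12,0,0,0],[0.2,-3,3,-16,0,0,0],[0.2,-6,7,-18,0,0,0],[0.2,-8,11,-20,0,0,0],[0.2,-8,11,-20,0,0,0],[0.2,-8,11,-20,0,0,0]]'; python3 - <<'E'
from h import *
im,d,s=snap('wrist','w10'); p,r=s['tcp_pos'],s['tool_rot'];X=zmap('wrist',d,p,r);allm('wrist',im,X,p,r);go(.4,-.4,.25,11.3)
E
```

```text
clock: 37.45
tcp_pos: [0.5739, -0.0022, 0.0615]
tool_rot: [3.126, 0.306, 0.002]
contact_force: [0.3, 0.3, 0.8]
width: 0.052
clock: 37.95
tcp_pos: [0.5735, -0.0022, 0.0606]
tool_rot: [3.127, 0.306, 0.0]
contact_force: [0.7, 0.3, 0.1]
width: 0.0754
clock: 38.75
tcp_pos: [0.5164, -0.1269, 0.2618]
tool_rot: [3.126, 0.301, 0.004]
contact_force: [-0.4, 0.1, -0.3]
width: 0.075
olid {'px': array([331., 177.]), 'area': 2015.0, 'rect': array([ 593.1, -106.1,   49.3,   53.8,   73.5]), 'ell': array([ 593.4, -105.9,   48.9,   53.4])}
blid {'px': array([337.,  65.]), 'area': 2458.5, 'rect': array([573.1,  -1.8,  52.5,  50. ,  12.2]), 'ell': array([573.1,  -1.8,  49.5,  53. ])}
opad {'px': array([308., 152.]), 'area': 706.0, 'rect': array([ 594.8, -103.7,   61.5,   61.4,   11.2]), 'ell': array([ 597.6, -106.3,   68.8,   75.7])}
bpad {'px': array([307.,  83.]), 'area': 765.5, 'rect': array([573.5,  -2. ,  62.2,  62. ,  11.6]), 'ell': array([577.2,   0.8,  69.5,  76.9])}
brass fail 0
green {'px': array([344., 118.]), 'area': 157.5, 'rect': array([622.4, -43.9,  30.3,  41.9,   4.6]), 'ell': array([629.2, -43.5,  38.9,  40.4])}
redtop fail 0
disc {'px': array([213.,  73.]), 'area': 2116.0, 'rect': array([447.9, -22.6,  64.2,  64.2,  10.5]), 'ell': array([447.8, -22.4,  63.7,  64.4])}
shift cm [-16.7   24.69   1.02] turn [-0.  -0.  -0.2] w 0.0747 t 38.8 F [ 0.8  0.2 -0.3] [ 0.5164 -0.1256  0.2604]
```

View pics/w10.png

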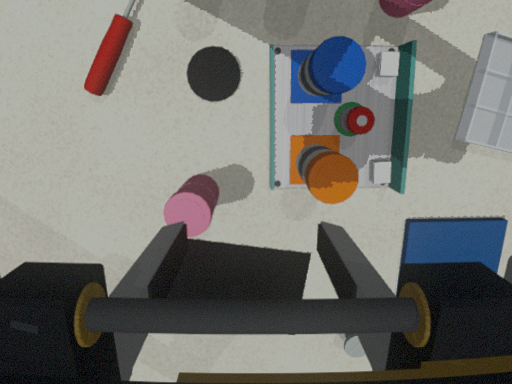

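Both jars stand upright on their squares, with lids at (337,65) and (331,177) and red on green at (361,121). The offsets are about 3 mm or less. I'll back off a little, check the brass from the top camera, and hand in.

```bash
python3 -m handwheel '[[0.2,-4,6,0,0,0,0],[0.2,-8,12,0,0,0,0],[0.2,-12,18,0,0,0,0],[0.2,-15,22,0,0,0,0],[0.2,-15,22,0,0,0,0],[0.2,-15,22,0,0,0,0],[0.2,-15,22,0,0,0,0]]'; python3 - <<'E'
from h import *
a,d,_=snap('top','t10'); X=zmap('top',d); allm('top',a,X); h=hsv(a)
b=(np.hypot(X[...,0]-.47,X[...,1]-.308)<.04)&(X[...,2]>.065);print('brass',meas('top',b,.075),np.median(X[b][:,2]))
b=(np.hypot(X[...,0]-.628,X[...,1]+.043)<.025)&(X[...,2]>.05)&(h[...,1]>100);print('red',meas('top',b,.06),np.median(X[b][:,2]))
arm.finish_job()
E
```

```text
clock: 39.5
tcp_pos: [0.4116, -0.3707, 0.2585]
tool_rot: [-3.124, -0.303, 0.003]
contact_force: [0.5, 0.7, 0.3]
width: 0.075
olid {'px': array([307., 150.]), 'area': 391.0, 'rect': array([ 592.8, -106.8,   49. ,   49.7,   88.4]), 'ell': array([ 592.1, -106.5,   48.8,   51.4])}
blid {'px': array([260., 161.]), 'area': 381.0, 'rect': array([571.1,  -0.9,  49.8,  50.6,  10.2]), 'ell': array([571.1,  -0.8,  48.9,  49.8])}
opad {'px': array([299., 161.]), 'area': 184.0, 'rect': array([ 593. , -103.7,   61.6,   62.3,   12.2]), 'ell': array([ 593.7, -105.2,   65.6,   70.8])}
bpad {'px': array([259., 171.]), 'area': 149.0, 'rect': array([571.6,  -2.3,  61. ,  62.6,  11.5]), 'ell': array([573.3,  -1. ,  63.7,  71.7])}
brass fail 0
green {'px': array([276., 147.]), 'area': 31.0, 'rect': array([620.6, -41.9,  41.5,  27.9,  73.7]), 'ell': array([628.4, -44.6,  38.4,  41.7])}
redtop fail 758
disc {'px': array([270., 218.]), 'area': 557.0, 'rect': array([446.4, -22.7,  65.7,  63.1,  88.9]), 'ell': array([445.9, -23.1,  63.9,  65.6])}
brass {'px': array([128., 211.]), 'area': 141.5, 'rect': array([468. , 303.3,  32.3,  29.8,  88.9]), 'ell': array([467.7, 304. ,  30.2,  31.8])} 0.07410638388530066
red {'px': array([277., 141.]), 'area': 122.0, 'rect': array([624.4, -44.2,  30.2,  30.3,  43.4]), 'ell': array([624.6, -43.8,  29.6,  30.1])} 0.05892626723836569
the job is handed in; nothing more can be done
```

I moved both jars to the mat and set the brass capsule in the dish. The red-topped capsule then went onto the green place, and each jar went back on its own square. I handed the job in at about 39.5 s of the 136 s allowed; no verdict is reported.

Everything was upright in the last pictures, and every offset is within the 12 mm limit:

| Item | Distance from the middle of its place |
|---|---|
| Blue jar | about 1–2 mm |
| Orange jar | about 3 mm (one oblique wrist view said 4–5 mm) |
| Red capsule | about 1–2 mm by wrist camera, about 4 mm by top camera |
| Brass capsule | about 2–3 mm by wrist camera, about 4–5 mm by top camera |

- **Disagreements:** The two cameras differ by 2–3 mm, about what the 2 mm calibration allows.
- **Failed checks:** In the last check, some general colour masks found nothing where objects had already moved. I measured brass and red with separate masks instead.
- **Releases onto the mat:** When first set down there, both jars were let go a few millimetres above it; they stayed upright.

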